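# Lay the two drained cassettes flat

## Robot

A 6-joint arm with a two-finger parallel gripper is mounted at the origin on a cart in front of the work surface, level with it; the furniture and walls round the work are solid. World frame = base frame: x ahead of the robot, y to its left, z up, the work surface at z = 0. Lengths are in mm, angles in rad, forces in N, time in s.
With the tool pointing down it reaches from about 350 to 875 mm from the base axis. Payload 4.2 kg.
Tool frame: the origin (TCP) lies at the very end of the fingers, on their centre line; the grasp point (between the pads) lies 19 mm behind it (pinch_z is the distance from the TCP to the grasp point, in mm); z points along the fingers, y is the line along which they close (so a half turn about z gives the same grasp; the last joint's range is limited). The gripper opens to 85 mm and grips with 20 to 120 N. Pads are 22 mm wide; open, the fingers measure 114 mm over their backs; the gripper's body (76 mm by 85 mm) begins 54 mm behind the grasp point. The pads swing forward as they close: fully open they stand 13 mm farther back than shut.
Start: joints at [1.592, 0.385, 0.008, 0, -1.194, -0.259], TCP at [147.197, 607.398, 231.312] pointing down, gripper open.
Joint ranges: [-3.14, 3.14], [-1.21, 2.06], [-1.07, 1.41], [-3.16, 2.05], [-2.99, -0.16], [-3.1, 3.1]. Speed limits (rad/s): [2.79, 2.79, 3.14, 3.14, 3.14, 3.14].

## Interface

Orientations are given as a unit quaternion [x, y, z, w].
In Python, from bench import * gives the robot as it stands.
- The arm moves only by the tool arm_command, never from a script. Its argument "steps" is one flat list of numbers, 4 for each row, row after row: the shift along the tool's x, y, z in m, then the turn about the tool's z in rad. In form: [tx, ty, tz, roll, tx, ty, tz, roll, ...]. A call has 1 to 20 rows; each row shifts and turns the commanded pose from where the row before left it, along the tool's axes as they then stand; what a row does not reach is not made up. A row lasts 1/8 s, in which the tool goes at most 62.5 mm and 10.7 degrees, less where a joint would pass 70% of its speed; a pose out of reach is approached as far as the arm can. A call with a gripper value outside its range is refused whole. "grip" is the finger opening in m, from 0 to 0.0854, set as the call begins (left out, the last holds). The fingers move at their own pace and stop on an object; the grip force is fixed at half the most. Time passes only in rows, so rows that do not move let the fingers close. It gives the time, the measured TCP pose, the force, the opening and the grip force at its end, in the units of the state.
- read_state(): the state, without advancing time (a new reading comes with each control period).
- get_image(name): name is "side" or "top"; returns the picture (384x512x3 uint8, red, green, blue); there is no depth.
- get_calibration(name): a dict with "camera_matrix" (3x3 intrinsics, pixels), "cam_to_world" (4x4, takes a point from camera to world coordinates). Camera axes: x right, y down, z forward; pixel columns grow to the right and rows downward; lengths in mm; the calibration is good to about 2 mm. A picture is of the moment at which its call begins. get_calibration takes no time and is no camera call.
- job_done(): hands the job in; it is judged then, once.
The state is a dict: "clock": time; "joints": joint angles; "joint_vel": joint speeds; "joint_efforts": joint torques, N m; "position": TCP position; "ee_rot": TCP orientation; "contact_force": force on the tool from outside, world axes, zero at the start; "wrist_torque": the same for the moment, N m; "gripper_width": finger opening in mm; "grasp_force": force on a finger pad.
Only numpy, scipy, OpenCV 4.12 (cv2) and the standard library are available. Lean on these libraries where they do the work, as an engineer would, in place of code of your own. Each camera call takes 0.05 s, during which the arm holds its last target. There are 200 camera calls.

## Task

Two perforated steel instrument cassettes have been left standing on edge to drain. Tip each one over by pushing near its upper edge with the fingertips, so that it comes to lie flat on the table where it stood, with its perforated lid facing up and its plain underside down. Do not grip, lift or drag the cassettes away, and leave the syringe, the timer, the tweezers and the spray bottle undisturbed.

Things in the scene. Friction and masses are not known exactly. Their poses are not given: they have to be found in the camera images.
- cassette_a: Closed perforated steel instrument cassette, 79 mm (its x) by 171 mm (y) by 28 mm (z), 0.28 to 0.48 kg; twin of the other, told apart by its lid facing left (+y, within 0.3 rad) at the start. Origin: centre of its plain underside; +z points out through the lid. Starts standing on a long edge: +x up, origin 41 mm and upper edge 79 mm above the table, the long side within 0.3 rad of world x.
- cassette_b: Closed perforated steel instrument cassette, 79 mm (its x) by 171 mm (y) by 28 mm (z), 0.28 to 0.48 kg; twin of the other, told apart by its lid facing right (-y, within 0.3 rad) at the start. Origin: centre of its plain underside; +z points out through the lid. Starts standing on a long edge: +x up, origin 41 mm and upper edge 79 mm above the table, the long side within 0.3 rad of world x.
- cassette_a_lid (a point): Centre of the outer face of that cassette's perforated lid, 28 mm from its origin; same axes. Pushed near the upper edge the cassette tips without sliding and falls by itself from a lean of about 0.3 rad. Lying flat with the lid up, +z is vertical, the origin within 3 mm of table height and about 40 mm to the side of where it stood.
- cassette_b_lid (a point): Centre of the outer face of that cassette's perforated lid, 28 mm from its origin; same axes. Pushed near the upper edge the cassette tips without sliding and falls by itself from a lean of about 0.3 rad. Lying flat with the lid up, +z is vertical, the origin within 3 mm of table height and about 40 mm to the side of where it stood.
- syringe: Clear rinsing syringe, 134x26x17 mm, lying right of the cassettes, near the table's right end, roughly along world x; its long axis is its y. Origin under its centre. Leave it alone.
- bench_timer: Round blue-and-white bench timer, 66 mm across, 44 mm high, left of the cassettes near the table's front edge. Origin under its centre. Leave it alone.
- spray_bottle: Pale green spray bottle, 60x126 mm, 258 mm tall, standing behind the left cassette, between two big fixed tanks: the left one 315 mm high (front with knobs at x = 0.43, right side at y = 0.27), the right one 380 mm high (front slanting from x = 0.62 at its left end to 0.56 at its right end); keep the gripper clear of both. Origin under its centre. Leave it alone.
- tweezers_1: Steel tweezers, 140x19x8 mm, lying left of the timer in front of the left tank. Origin under the centre. Leave them alone.

How it is judged:
By the outcome, as a careful person would: the job done as asked, in the order asked, and still so for the second after the job is handed in, with the robot touching nothing.
It also fails if it takes over 40 s, if anything falls off the work surface, if the arm or the gripper's body presses on something with over 40 N, if the wrist force passes 120 N, or if a joint passes its speed limit or range.

## Working session

There is one attempt and no reset: what is moved stays moved. The work goes in short steps, Python scripts to look and compute and a tool call to move; the robot and the scene stay as the last step left them, time stands still between calls to the robot, and variables do not carry over. Pictures are saved under pics/ and viewed, at most 10 in all, crops included, and the job is handed in when it is done.

Besides the shell and the picture viewer there is one more tool, called after "Request:" in YAML: its name, and indented under it one key for each argument. arm_command: Moves the arm, as the interface text tells. Its arguments: {"type":"object","properties":{"steps":{"type":"array","items":{"type":"number"}},"grip":{"type":"number"}},"required":["steps"]}

```bash
mkdir -p pics
python3 - <<'E'
from bench import *
import cv2
for n in("top","side"):
    im=get_image(n); cv2.imwrite(f"pics/{n}0.png",cv2.resize(im[:,:,::-1],(800,600),interpolation=cv2.INTER_CUBIC))
    c=get_calibration(n); print(c)
s=read_state(); print(s)
E
```

```text
{'camera_matrix': array([[359.17718649,   0.        , 256.66557698],
       [  0.        , 359.17718649, 190.26841088],
       [  0.        ,   0.        ,   1.        ]]), 'cam_to_world': array([[ 3.38167931e-03, -9.93790571e-01,  1.11215403e-01,
         4.68184573e+02],
       [-9.99835287e-01, -1.37700123e-03,  1.80970568e-02,
         2.52519371e+01],
       [-1.78315407e-02, -1.11258283e-01, -9.93631537e-01,
         1.27973712e+03],
       [ 0.00000000e+00,  0.00000000e+00,  0.00000000e+00,
         1.00000000e+00]])}
{'camera_matrix': array([[496.06853743,   0.        , 247.00541737],
       [  0.        , 496.06853743, 188.67349243],
       [  0.        ,   0.        ,   1.        ]]), 'cam_to_world': array([[-9.69777549e-01, -1.43088554e-01,  1.97628872e-01,
         1.44526801e+02],
       [-2.43909094e-01,  5.47577381e-01, -8.00416995e-01,
         1.76165129e+03],
       [ 6.31341074e-03, -8.24429911e-01, -5.65928850e-01,
         1.27393671e+03],
       [ 0.00000000e+00,  0.00000000e+00,  0.00000000e+00,
         1.00000000e+00]])}
{'clock': 0.1, 'joints': array([ 1.59159342e+00,  3.85500825e-01,  6.74883326e-03, -4.69977468e-04,
       -1.19401576e+00, -2.58596785e-01]), 'joint_vel': array([-0.00015466,  0.00035204,  0.0041352 ,  0.00168606, -0.00107817,
       -0.000277  ]), 'joint_efforts': array([-8.45622544e-04, -3.93317878e+01,  1.88928849e+01,  4.19790119e+00,
       -2.55348044e-03,  3.50226919e-06]), 'position': array([147.0809181 , 606.89645507, 230.30767041]), 'ee_rot': array([ 9.92928946e-01, -1.18705894e-01, -7.90382151e-05,  1.00652542e-03]), 'contact_force': array([0.33906909, 0.4688984 , 0.2491397 ]), 'wrist_torque': array([-0.00179091,  0.02886702,  0.0173022 ]), 'grasp_force': 0.0, 'gripper_width': 85.39056939319252}
```

View pics/top0.png

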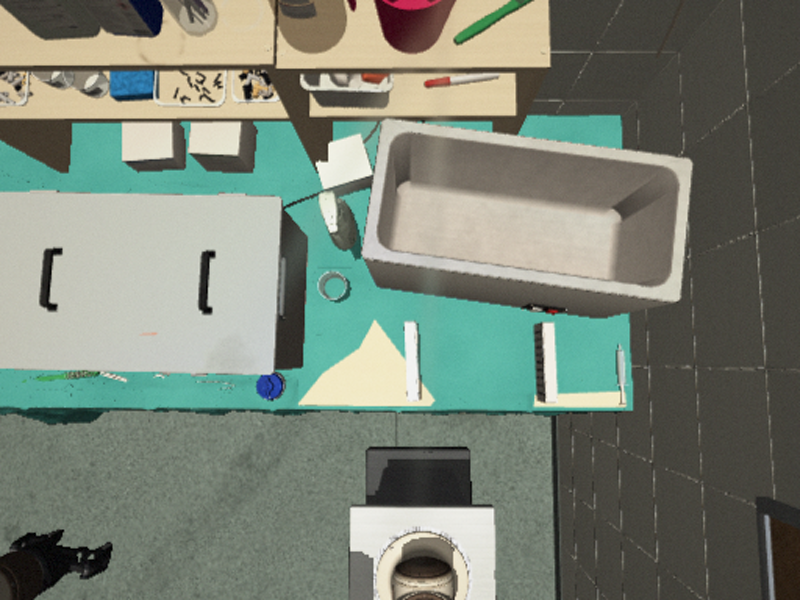

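View pics/side0.png

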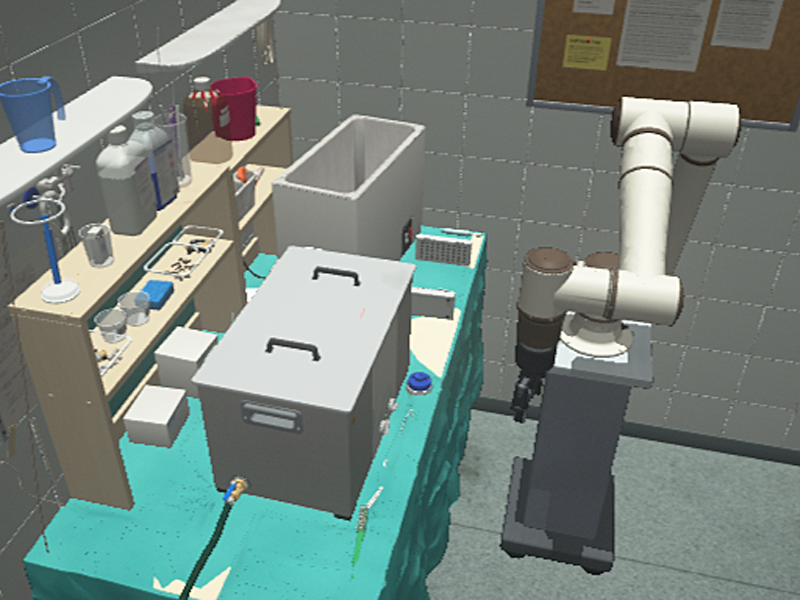

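The top view shows the left cassette at about (412,362) with its plain side facing left. The right one is at about (545,362), with perforations on its left face, so the right cassette is A and the left is B. Next I'll enlarge both.

Run:
```python
from bench import *
import cv2
im=get_image("top")[195:270,250:410,::-1]
cv2.imwrite("pics/crop.png",cv2.resize(im,(800,375),interpolation=cv2.INTER_CUBIC))
```

```text
(no output)
```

View pics/crop.png

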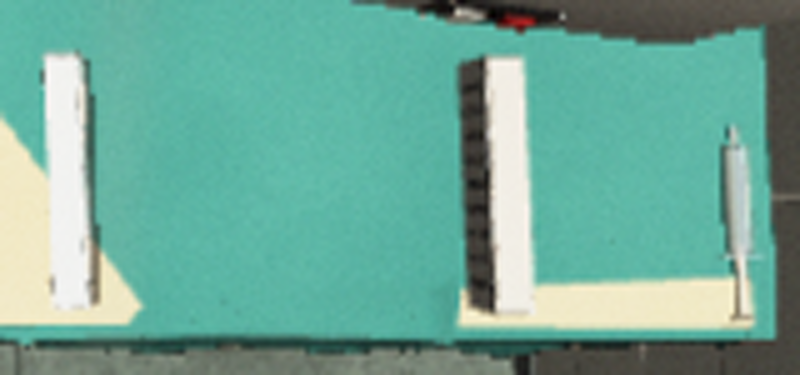

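The crop shows B's top face with corners (44,54), (85,54), (97,304), (53,308) and A's with (485,57), (524,57), (535,312), (495,312). The syringe lies at about (737,125)–(740,318).

```bash
cat > h.py <<'E'
from bench import *
import numpy as np
def px2w(n,u,v,z):
    c=get_calibration(n);K=c["camera_matrix"];T=c["cam_to_world"]
    d=T[:3,:3]@np.linalg.solve(K,[u,v,1.]);o=T[:3,3]
    return o+d*(z-o[2])/d[2]
E
python3 - <<'E'
from h import *
from scipy.spatial.transform import Rotation as R
np.set_printoptions(precision=3,suppress=True)
for nm,pts in dict(B=[(44,54),(85,54),(97,304),(53,308)],A=[(485,57),(524,57),(535,312),(495,312)]).items():
    w=np.array([px2w("top",250+(a+.0)/5,195+b/5,79)[:2] for a,b in pts]);print(nm,w.round(1).tolist(),w.mean(0))
    d=w[0]+w[1]-w[2]-w[3];print("yaw of long axis",np.arctan2(d[1],d[0]))
for p in[(737,125),(723,200),(740,318)]:print("syr",px2w("top",250+p[0]/5,195+p[1]/5,8))
s=read_state();print(s["position"],R.from_quat(s["ee_rot"]).as_matrix())
E
```

```text
B [[550.3, 39.8], [550.3, 12.4], [385.4, 4.4], [382.6, 33.4]] [467.147  22.495]
yaw of long axis 0.0430390885453298
A [[548.9, -254.2], [549.0, -280.0], [381.5, -282.7], [381.4, -256.6]] [ 465.191 -268.377]
yaw of long axis 0.015259412346382341
syr [ 506.315 -445.468    8.   ]
syr [ 454.078 -433.676    8.   ]
syr [ 372.952 -442.209    8.   ]
[147.115 607.016 230.488] [[ 0.972 -0.236 -0.   ]
 [-0.236 -0.972 -0.002]
 [ 0.     0.002 -1.   ]]
```

Request:
arm_command:
  grip: 0
  steps: [0, 0, 0, -0.12, 0, 0, 0, -0.12, 0.026, 0.039, 0, 0, 0.026, 0.039, 0, 0, 0.026, 0.039, 0, 0, 0.026, 0.039, 0, 0, 0.019, 0.04, 0, 0, 0.019, 0.04, 0, 0, 0.019, 0.04, 0, 0, 0.019, 0.04, 0, 0, 0.013, 0.047, 0, 0, 0.013, 0.047, 0, 0, 0.013, 0.047, 0, 0, 0.02, 0.042, 0, 0, 0.02, 0.042, 0, 0, 0.02, 0.042, 0, 0, 0.02, 0.042, 0, 0, 0.02, 0.042, 0, 0, 0, 0, 0, 0]

```text
clock: 2.52
position: [468.2, -61.1, 230.6]
ee_rot: [1.0, -0.001, -0.001, 0.0]
contact_force: [-0.0, 0.0, 0.6]
gripper_width: 0.0
grasp_force: 0.0
```

Request:
arm_command:
  steps: [0, 0, 0.041, 0, 0, 0, 0.041, 0, 0, 0, 0.041, 0, 0, 0, 0.041, 0, 0, -0.019, 0, 0, 0, -0.019, 0, 0, 0, 0, 0, 0]

```text
clock: 3.4
position: [467.4, -19.5, 67.4]
ee_rot: [1.0, 0.003, -0.0, -0.0]
contact_force: [-0.0, 0.4, 0.8]
gripper_width: 0.0
grasp_force: 0.0
```

Run:
```python
from h import *
import cv2
a=get_image("top")[190:270,230:390,::-1];b=get_image("side")[130:250,230:330,::-1]
cv2.imwrite("pics/c1.png",np.hstack([cv2.resize(a,(480,240)),cv2.resize(b,(320,384))[:240]]) if 0 else cv2.resize(b,(500,600),interpolation=cv2.INTER_CUBIC))
```

```text
(no output)
```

View pics/c1.png

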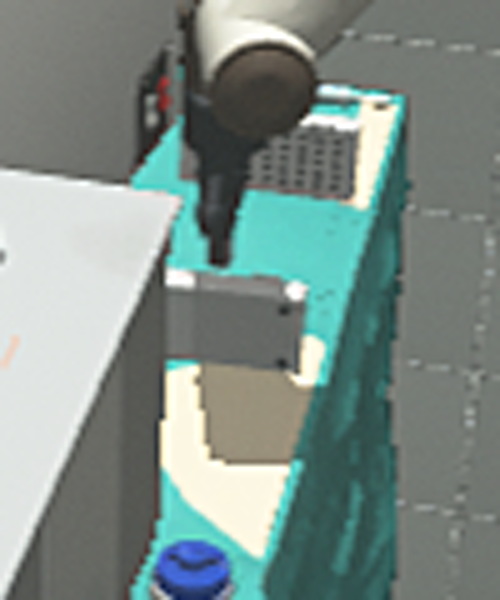

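The picture shows the closed fingertips at (220,260), just behind B's upper edge, with its plain side facing the camera and A's perforated lid visible behind. I'll push slowly toward +y.

Request:
arm_command:
  steps: [0, -0.005, 0, 0, 0, -0.005, 0, 0, 0, -0.005, 0, 0, 0, -0.005, 0, 0, 0, -0.005, 0, 0]

```text
clock: 4.12
position: [467.5, 4.4, 67.4]
ee_rot: [1.0, 0.001, 0.0, 0.0]
contact_force: [-0.6, -0.7, -0.1]
gripper_width: 0.1
grasp_force: 0.3
```

Request:
arm_command:
  steps: [0, -0.005, 0, 0, 0, -0.005, 0, 0, 0, -0.005, 0, 0, 0, -0.005, 0, 0, 0, -0.005, 0, 0, 0, 0, 0, 0, 0, 0, 0, 0]

```text
clock: 5.0
position: [467.4, 29.1, 67.3]
ee_rot: [1.0, 0.001, -0.0, 0.0]
contact_force: [-0.5, 0.4, 0.4]
gripper_width: 0.1
grasp_force: 0.0
```

Run:
```python
from h import *
import cv2
b=get_image("side")[130:250,230:330,::-1]
cv2.imwrite("pics/c2.png",cv2.resize(b,(500,600),interpolation=cv2.INTER_CUBIC))
```

```text
(no output)
```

View pics/c2.png

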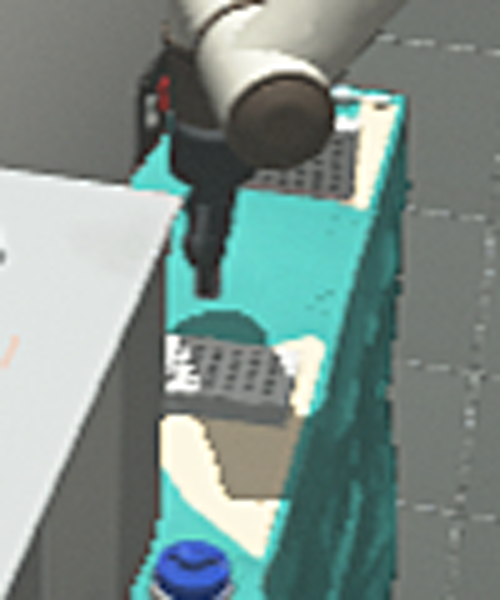

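B lies lid up, or is just settling, around (240,380). Now to A.

Request:
arm_command:
  steps: [0, 0, -0.03, 0, 0, 0.04, 0, 0, 0, 0.05, 0, 0, 0, 0.05, 0, 0, 0, 0.05, 0, 0, 0, 0.05, 0, 0, 0, 0.012, 0.03, 0, 0, 0, 0, 0]

```text
clock: 6.05
position: [465.8, -223.6, 65.4]
ee_rot: [1.0, -0.0, -0.003, -0.001]
contact_force: [1.0, 1.3, 1.0]
gripper_width: 0.2
grasp_force: 0.0
```

Request:
arm_command:
  steps: [0, 0.005, 0, 0, 0, 0.005, 0, 0, 0, 0.005, 0, 0, 0, 0.005, 0, 0, 0, 0.005, 0, 0]

```text
clock: 6.68
position: [468.2, -248.1, 67.6]
ee_rot: [1.0, 0.001, 0.0, 0.0]
contact_force: [-0.3, 1.5, 0.6]
gripper_width: -0.0
grasp_force: 0.3
```

Request:
arm_command:
  steps: [0, 0.005, 0, 0, 0, 0.005, 0, 0, 0, 0.005, 0, 0, 0, 0.005, 0, 0, 0, 0.005, 0, 0, 0, 0, 0, 0, 0, 0, 0, 0, 0, -0.02, -0.03, 0, 0, -0.03, -0.05, 0, 0, -0.04, -0.05, 0, 0, -0.04, -0.04, 0, 0, 0, 0, 0]

```text
clock: 8.18
position: [469.7, -141.9, 240.2]
ee_rot: [1.0, 0.003, 0.004, 0.0]
contact_force: [0.4, -0.0, 0.7]
gripper_width: 0.1
grasp_force: 0.0
```

Run:
```python
from h import *
import cv2
b=get_image("side")[120:250,230:330,::-1];a=get_image("top")[190:275,225:410,::-1]
o=np.zeros((600,800,3),np.uint8)
o[:468,:360]=cv2.resize(b,(360,468),interpolation=cv2.INTER_CUBIC)
o[:202,360:]=cv2.resize(a,(440,202),interpolation=cv2.INTER_CUBIC)
cv2.imwrite("pics/c3.png",o)
```

```text
(no output)
```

View pics/c3.png

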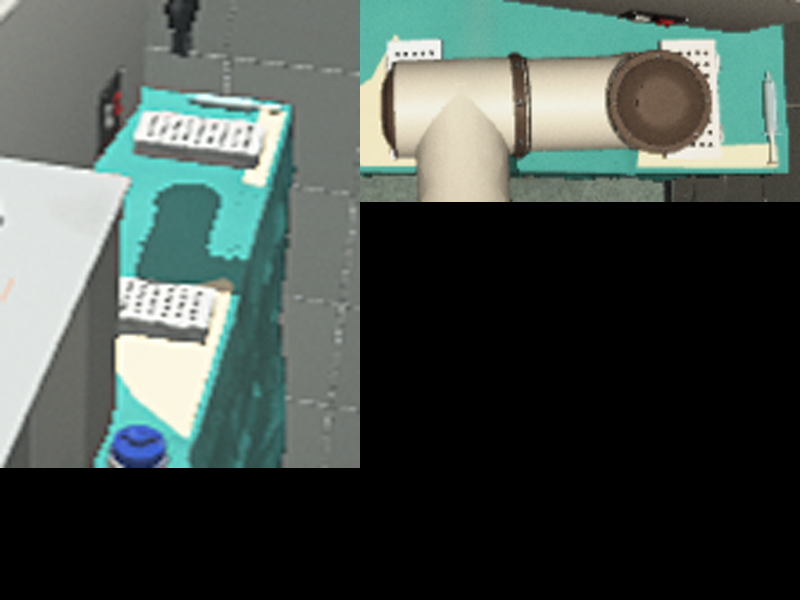

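Both cassettes lie flat with their perforated lids up, A at side-view (200,135) and B at (165,308). The syringe at (770,115) in the top view is untouched, and the arm is clear.

```bash
python3 -c "
from bench import *
print(job_done())"
```

```text
the job is handed in; nothing more can be done
None
```

I tipped both cassettes over with gentle fingertip pushes; the last pictures show them lying flat where they stood, lids up, with the syringe and timer undisturbed and the arm never sent near the tweezers or spray bottle, and I handed the job in after about 8 s on the robot's clock.

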